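Set a post in its base plate and hold it square

ROBOT

A 7-joint arm with a two-finger parallel gripper is mounted at the origin on a cart in front of the work surface, level with it; the furniture and walls round the work are solid. World frame = base frame: x ahead of the robot, y to its left, z up, the work surface at z = 0. Lengths are in m, angles in rad, forces in N, time in s.
With the tool pointing down it reaches from about 0.4 to 0.875 m from the base axis. Payload 19.3 kg.
Tool frame: the origin (TCP) lies on the centre line of the jaws, within the pads' length; the fingertips stand 8 mm ahead of it and the grasp point (between the pads) lies 11 mm behind it; z points along the fingers, y is the line along which they close (so a half turn about z gives the same grasp; the last joint's range is limited). The gripper opens to 85 mm and grips with 20 to 120 N. Pads are 22 mm wide; open, the fingers measure 114 mm over their backs; the gripper's body (76 mm by 85 mm) begins 54 mm behind the grasp point. The pads swing forward as they close: fully open they stand 13 mm farther back than shut.
Start: joints at [1.176, 0.521, -0.036, 1.599, 0.021, 1.021, -0.113], TCP at [0.199, -0.592, 0.239] pointing down, gripper open.
Joint ranges: [-2.91, 2.91], [-0.3, 2.13], [-1.5, 1.42], [0.17, 2.43], [-1.26, 4.41], [0.16, 1.93], [-2.52, 2.52]. Speed limits (rad/s): [1.89, 1.89, 2.39, 2.39, 3.01, 3.01, 3.01].

INTERFACE

Orientations are given as [roll, pitch, yaw] about the fixed x, y, z axes, in that order (R = Rz(yaw) Ry(pitch) Rx(roll)).
In Python, from workcell import status, grab_frame, camera_params, bot, search_frame, silhouettes gives the robot as it stands.
- The arm moves only by the shell command python3 -m creep 'ROWS' [FORCE]. ROWS is JSON, a list of rows, each a list of 5 numbers: the shift along the tool's x, y, z in units of 60 mm (1.0 is 60 mm), then the turn about the tool's z in units of 8 degrees (1.0 is 8 degrees), then the opening, from 0 (shut) to 1 (fully open). In form: [[x, y, z, twist, hand], ...]. A call has 1 to 5 rows; each row is the pose to reach, as a shift and turn from the pose commanded when the call began, along the tool's axes at that moment; what a row does not reach only later rows make up. A row lasts 1/8 s, in which the tool goes at most 62.5 mm and 10.7 degrees, less where a joint would pass 70% of its speed; a pose out of reach is approached as far as the arm can. A call with a gripper value outside its range is refused whole. The fingers move at their own pace and stop on an object; FORCE is the grip in N (left out, the last holds). Time passes only in rows, so rows that repeat a pose let the fingers close. It gives the time, the measured TCP pose, the force, the opening and the grip force at its end, in the units of the state.
- status.observe(): the state, without advancing time (a new reading comes with each control period).
- grab_frame(name): name is "side" or "top"; returns the picture (384x512x3 uint8, blue, green, red); there is no depth.
- camera_params(name): a dict with "K" (3x3 intrinsics, pixels), "k1" (the pictures are not rectified: a ray, as slopes to the right and down, at radius r is drawn at 1 + k1 r^2 times it, then the intrinsics apply), "rvec" (rotation vector, rad) and "tvec" (3), from world to camera coordinates, as OpenCV has them. Camera axes: x right, y down, z forward; pixel columns grow to the right and rows downward; lengths in m; the calibration is good to about 2 mm. A picture is of the moment at which its call begins. camera_params takes no time and is no camera call.
- bot.job_done(): hands the job in; it is judged then, once.
Trained networks look in the newest picture that a camera, given by its name, has taken for a name from the list of things; names that differ only in an ending like _2 or _b are one class to them, and where a whole thing is asked for, a point or a joint stands for the part that bears it (a point fixed in the world has none). Each returns a list of dicts, best first, with "p" (0 to 1); they miss things now and then, are a little off and sometimes report something else, mostly with a low value. They report only what shows in the picture. A call takes as long as a camera call. They do not tell look-alikes from the thing itself.
- search_frame(camera, name): "extent" ([left, top, right, bottom] as shares, 0 to 1, of the picture: columns of its width, rows of its height, round what is visible of it).
- silhouettes(camera, name): "mask" (384x512 bool, what is visible of it) and "extent" ([left, top, right, bottom] as shares, 0 to 1, of the picture: columns of its width, rows of its height, round what is visible of it).
The state is a dict: "clock": time; "qpos": joint angles; "qd": joint speeds; "joint_efforts": joint torques, N m; "position": TCP position; "tool_rot": TCP orientation; "force": force on the tool from outside, world axes, zero at the start; "moment": the same for the moment, N m; "grip_width": finger opening in m; "finger_force": force on a finger pad.
Only numpy, scipy, OpenCV 4.12 (cv2) and the standard library are available. Lean on these libraries where they do the work, as an engineer would, in place of code of your own. Each camera call takes 0.05 s, during which the arm holds its last target. There are 200 camera calls.

TASK

Stand the round steel post upright in the bore of the grey base plate, fully home, and let go of it. Then take the try square by its upright rib, stand its stock flat on the plate with the blade towards the post, and press it firmly, but without undue force, into the corner, down on the plate and against the post, until its underside bears on the plate and the blade's outer edge bears squarely on the post. Finish while still gripping the square and pressing it there: do not let go of it; leave the other things alone.

Things in the scene. Friction and masses are not known exactly. Their poses are not given: they have to be found in the camera images.
- base_plate: grey rectangular base plate fixed to the bench, 180 (its x) x 90 (its y) x 54 high (mm); origin at the centre of its underside, z up, top face at z = 54. One round blind bore lies 55 mm from the centre along +x, on the centre line; the flush screw heads near the corners do not stand up. The square drags on it with a friction of about 0.5 to 0.7 of the load, so it slides to the post easily only while lightly loaded.
- base_plate_hole0 (a point): centre of the mouth of the bore, in the plate's top face: bore diameter 22 mm with a 3 mm entry chamfer, 46 mm deep (its floor is 8 mm above the bench).
- post: plain round steel post, diameter 20, 96 long (mm), slightly chamfered foot, about 0.2 kg; stands upright and loose on the bench at the start; origin at the centre of its foot, z along it towards the top. When home in the bore 50 mm of it stand above the plate; it has 2 mm of play there and rocks by up to 0.04 rad before it bears.
- square: metal try square, 0.13 to 0.25 kg, standing loose on its stock. Stock: lying bar, x -50 to +46, 30 wide (y), 18 high (mm). On it a flat upright web, 10 thick (y): blade x +10 to +50, top z = 75; behind it a lower rib, x -32 to +10, top z = 60. Origin in the plane of the underside; x from the stock's free end to the blade, z up. Working faces: underside (z = 0) and the blade's outer edge (x = +50), 4 mm proud of the stock.
- square_grip (a point): place to pinch the square by its rib, across the 10 mm thickness (along the square's y): right above the origin (x = 0), z = 42 mm above the underside, 18 mm below the rib's top, 50 mm behind the blade's outer edge.
- square_edge (a point): point on the middle line of the blade's outer edge (x = +50), 30 mm above the underside.
- timer: bystander, leave alone: small square white bench timer, 62 x 62 x 18, lying flat (sizes in mm); origin at the middle of its underside
- tape_roll: bystander, leave alone: roll of tape, diameter 61, 18 high, lying flat (sizes in mm); origin at the middle of its underside
- pen: bystander, leave alone: black marker pen, 138 long, 15 thick, lying (sizes in mm); origin at the middle of its underside
- screwdriver: bystander, leave alone: screwdriver with red handle, 148 long, 22 thick, lying (sizes in mm); origin at the middle of its underside
- petri_dish: bystander, leave alone: clear round petri dish, diameter 64, 16 high (sizes in mm); origin at the middle of its underside
- meter: bystander, leave alone: pocket meter, 138 x 45 x 22, lying (sizes in mm); origin at the middle of its underside
- stopper: bystander, leave alone: brown rubber stopper, diameter 28, 26 high (sizes in mm); origin at the middle of its underside
Mind the look-alikes: they are no part of the job. Leave any blue or green look-alike of the post alone.

How it is judged:
On the way, in this order (a step that is already met when the one before it is completed fails the run):
1. the post stands home in the bore, let go, before the square touches it (horizontal distance between post and base_plate_hole0 below 0.003 m and z of post in the frame of base_plate below 0.0105 m and angle between post's own z axis and vertical below 0.06 rad and contact force between each of the fingers, square and post below 0.1 N), for 0.2 s.
2. the square is lifted clear of the bench and stands on the plate (z of square in the frame of base_plate between 0.051 and 0.063 m and contact force between square and base_plate above 0.3 N), for 0.1 s.
At the end, for the whole second after the job is handed in: Post home in the bore (2.5 mm deep, 3 mm sideways, 0.06 rad upright), untouched by the fingers; square gripped, flat on the plate (2 mm, 0.035 rad), pressing 3 to 40 N on the plate and 1 to 40 N with its blade edge on the post, bore axis within 7 mm of the blade's middle; at rest (horizontal distance between post and base_plate_hole0 below 0.003 m and z of post in the frame of base_plate below 0.0105 m and angle between post's own z axis and vertical below 0.06 rad and z of square in the frame of base_plate between 0.052 and 0.056 m and angle between square's own z axis and vertical below 0.035 rad and contact force between square and base_plate between 3 and 40 N and contact force between square and post between 1 and 40 N and contact force between the fingers and square above 3 N and contact force between the fingers and post below 0.1 N and y of base_plate_hole0 in the frame of square between -0.007 and 0.007 m and x of base_plate_hole0 in the frame of square between 0.056 and 0.065 m and linear speed of square below 0.01 m/s); the arm keeps its last pose, push and grip.
It fails at once if another thing on the bench is moved more than 30 mm (distance of any of timer, tape_roll, pen, screwdriver, petri_dish, meter, stopper from where it was at the start of the episode above 0.03 m).
It fails at once if the post or the square is tipped over (angle between any of post, square's own z axis and vertical above 0.7 rad).
It also fails if it takes over 72 s, if anything falls off the work surface, if the arm or the gripper's body presses on something with over 40 N, if the wrist force passes 120 N, or if a joint passes its speed limit or range.

## Working session

There is one attempt and no reset: what is moved stays moved. The work goes in short steps, Python scripts to look and compute and a shell command to move; the robot and the scene stay as the last step left them, time stands still between calls to the robot, and variables do not carry over. Pictures are saved under pics/ and viewed, at most 10 in all, crops included, and the job is handed in when it is done.

```bash
mkdir -p pics; ls; cat > h.py <<'E'
import numpy as np, cv2
from workcell import status, grab_frame, camera_params, bot, search_frame, silhouettes
def cam(n):
    c=camera_params(n);return np.array(c["K"],float),float(c["k1"]),np.array(c["rvec"],float),np.array(c["tvec"],float).reshape(3)
def proj(n,P):
    K,k1,r,t=cam(n)
    return cv2.projectPoints(np.array(P,float).reshape(-1,1,3),r,t,K,np.array([k1,0,0,0,0.]))[0].reshape(-1,2)
def onplane(n,uv,z):
    K,k1,r,t=cam(n);R=cv2.Rodrigues(r)[0]
    p=cv2.undistortPoints(np.array(uv,float).reshape(-1,1,2),K,np.array([k1,0,0,0,0.])).reshape(-1,2)
    d=np.c_[p,np.ones(len(p))]@R; C=-R.T@t
    return C+d*((z-C[2])/d[:,2])[:,None]
E
python3 - <<'E'
from h import *
print(status.observe())
for n in("side","top"):
    cv2.imwrite(f"pics/{n}0.png",grab_frame(n)); K,k1,r,t=cam(n); print(n,K.tolist(),k1,-cv2.Rodrigues(r)[0].T@t)
    for o in("post","square","base_plate","base_plate_hole0","square_grip","square_edge"):
        for d in search_frame(n,o): print(n,o,round(d["p"],2),(np.array(d["extent"])*[512,384,512,384]).round(1))
E
```

```text
pics
{'clock': 0.0, 'qpos': array([ 1.17579302,  0.52199314, -0.03632606,  1.59999047,  0.02118996,
        1.02109562, -0.1127816 ]), 'qd': array([ 6.91323789e-04, -4.70998863e-04,  6.93171833e-04, -2.14297004e-05,
       -5.03682657e-04,  2.12838536e-03, -3.19750747e-04]), 'joint_efforts': array([ 4.52768991e-04, -9.27114701e+01,  1.98021054e+00, -3.69945753e+01,
        1.78482989e-02,  7.92047853e-03,  1.27997529e-05]), 'position': array([ 0.19931768, -0.59202897,  0.23874502]), 'tool_rot': array([-3.14049293e+00,  7.04145549e-05,  3.24805043e-01]), 'force': array([ 0.40360831,  0.2749107 , -0.22256818]), 'moment': array([ 0.05387316, -0.0230889 ,  0.00211147]), 'finger_force': 0.0, 'grip_width': 0.08565238225812878}
side [[355.36030654692706, 0.0, 254.75375308381814], [0.0, 355.36030654692706, 193.06269239985346], [0.0, 0.0, 1.0]] -0.0586825213414414 [ 0.45255346 -1.02224482  0.81960906]
side post 0.69 [248.5 242.6 249.8 268.2]
side post 0.53 [258.9 250.4 270.9 279.8]
side post 0.49 [226.8 238.  232.5 264.6]
side post 0.48 [265.9 241.2 276.7 264.8]
side post 0.47 [231.3 260.8 242.4 290.6]
side square 0.81 [235.4 152.5 257.5 171.5]
side base_plate 0.89 [232.4 179.6 280.8 212.7]
side base_plate_hole0 0.77 [230.6 183.2 284.  215.8]
side square_grip 0.68 [235.  152.4 259.5 168.5]
side square_edge 0.81 [234.4 152.9 260.1 171.9]
top [[447.2001087348242, 0.0, 261.3738345828503], [0.0, 447.2001087348242, 191.99555297055542], [0.0, 0.0, 1.0]] -0.007652173284366921 [ 0.17746284 -0.00985453  1.63083191]
top post 0.56 [353.5 202.8 359.2 214.8]
top square 0.49 [175.6 181.6 186.8 214.4]
top base_plate 0.84 [232.6 168.  271.9 221.1]
top base_plate_hole0 0.84 [234.7 164.2 268.5 222.9]
top base_plate_hole0 0.37 [178.8 186.6 186.8 216.5]
top square_grip 0.61 [176.9 181.9 186.4 215.8]
top square_edge 0.69 [175.5 187.6 187.5 216.2]
```

```bash
python3 - <<'E'
import cv2
a=cv2.imread("pics/side0.png")[130:310,170:370];b=cv2.imread("pics/top0.png")[130:270,150:400]
cv2.imwrite("pics/sidec.png",cv2.resize(a,None,fx=3.3,fy=3.3,interpolation=cv2.INTER_CUBIC))
cv2.imwrite("pics/topc.png",cv2.resize(b,None,fx=3.2,fy=3.2,interpolation=cv2.INTER_CUBIC))
E
```

```text
(no output)
```

View pics/sidec.png

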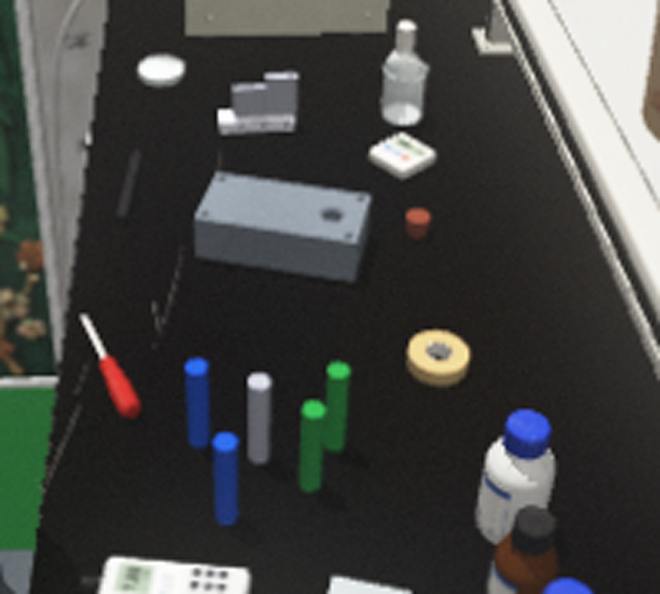

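View pics/topc.png

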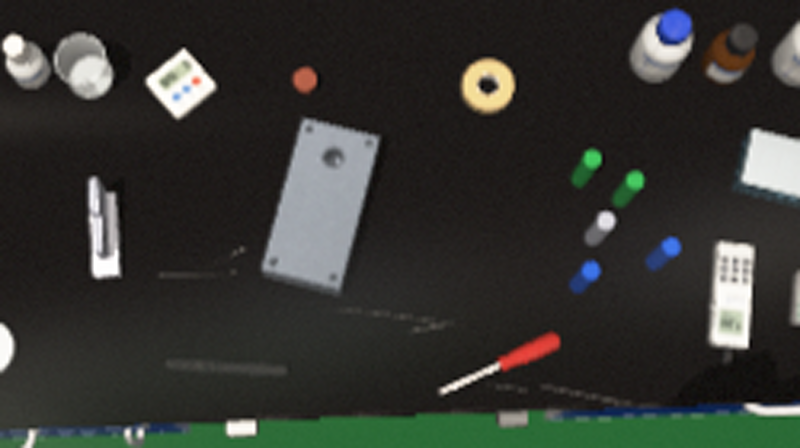

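The steel-grey post is at side (248,243–270) and top (339,199). The two blue posts at side (230,251) and (238,276) and the two green at (272,252) and (265,265) are look-alikes. Only the grey one fits "plain steel", and the enlarged crop confirms it. The plate's bore is at its +x end (side (271,195), top (254,179)). The square's blade faces world +x.

Next I'll fit the poses by silhouette.

```bash
cat > fit.py <<'E'
from h import *
from scipy.optimize import minimize
S=6
def box(x0,x1,y0,y1,z0,z1): return np.array([[x,y,z] for x in(x0,x1) for y in(y0,y1) for z in(z0,z1)])/1000
a=np.linspace(0,2*np.pi,32,endpoint=False)
M={"base_plate":[box(-90,90,-45,45,0,54)],
 "square":[box(-50,46,-15,15,0,18),box(10,50,-5,5,0,75),box(-32,10,-5,5,0,60)],
 "post":[np.array([[.01*np.cos(t),.01*np.sin(t),z] for t in a for z in(0,.096)])]}
def world(P,q,z=0):
    c,s=np.cos(q[2]),np.sin(q[2]);return P@np.array([[c,s,0],[-s,c,0],[0,0,1]])+[q[0],q[1],z]
def render(n,o,q,win,z=0):
    x0,y0,x1,y1=win;m=np.zeros(((y1-y0)*S,(x1-x0)*S),np.uint8)
    for P in M[o]:
        uv=(proj(n,world(P,q,z))-[x0-.5,y0-.5])*S-.5
        cv2.fillConvexPoly(m,cv2.convexHull(np.round(uv*16).astype(np.int32)),1,shift=4)
    return m
def seg(n,img,win,thr,other=None):
    x0,y0,x1,y1=win;c=img[y0:y1,x0:x1].astype(np.float32)
    g=c.max(2)-1.5*np.maximum(0,c.max(2)-c.min(2)-25)
    return (cv2.resize(g,None,fx=S,fy=S,interpolation=cv2.INTER_CUBIC)>thr).astype(np.uint8)
def fit(o,q0,obs,z=0,free=3):
    # obs: list of (cam, mask, win)
    q0=np.array(q0,float)
    def cost(p):
        q=q0.copy();q[:free]=p
        return sum(1-(lambda r:(r&m).sum()/max(1,(r|m).sum()))(render(n,o,q,w,z)) for n,m,w in obs)
    best=None;p=q0[:free]
    for k in(.02,.006,.002):
        sx=np.vstack([p]+[p+np.eye(free)[i]*(k if i<2 else k*8) for i in range(free)])
        r=minimize(cost,p,method="Nelder-Mead",options=dict(initial_simplex=sx,xatol=1e-4,fatol=1e-5));p=r.x
    return p,r.fun
E
python3 - <<'E'
from fit import *
I={n:cv2.imread(f"pics/{n}0.png") for n in("side","top")}
W={"base_plate":{"side":(224,176,288,220),"top":(226,160,276,226)},
   "square":{"side":(230,146,266,174),"top":(172,180,192,220)},
   "post":{"side":(243,238,256,276),"top":(330,192,346,210)}}
hole=onplane("top",[[254,179]],.054)[0]; cen=onplane("top",[[250,194]],.054)[0]
print("hole",hole, onplane("side",[[270.6,195]],.054)[0])
d=hole-cen;Q={"base_plate":[cen[0],cen[1],np.arctan2(d[1],d[0])]}
Q["square"]=[*onplane("side",[[249,166]],.018)[0][:2],0]
Q["post"]=[*onplane("side",[[248.6,270]],.0)[0][:2],0]
for o in W:
    for cams in(("side",),("top",),("side","top")):
        obs=[(n,seg(n,I[n],W[o][n],{"base_plate":55,"square":75,"post":60}[o]),W[o][n]) for n in cams]
        p,f=fit(o,Q[o],obs,free=2 if o=="post" else 3)
        print(o,cams,np.round(p,4),round(f/len(obs),3), "hole" if o=="base_plate" else "", world(np.array([[.055,0,.054]]),list(p))[0].round(4) if o=="base_plate" else "")
    vis=[]
    for n,m,w in obs:
        r=render(n,o,[*p,0][:3],w);v=np.dstack([m*120,r*0+m*120,r*200]);cr=cv2.resize(I[n][w[1]:w[3],w[0]:w[2]],None,fx=S,fy=S)
        c,_=cv2.findContours(r,0,2);cv2.drawContours(cr,c,-1,(0,0,255),1);c,_=cv2.findContours(m,0,2);cv2.drawContours(cr,c,-1,(0,255,0),1)
        b=np.zeros((400,390,3),np.uint8);b[:cr.shape[0],:cr.shape[1]]=cr;vis.append(b)
    cv2.imwrite(f"pics/fit_{o}.png",np.hstack(vis))
a=[cv2.resize(cv2.imread(f"pics/fit_{o}.png"),None,fx=.5,fy=.5) for o in W]
cv2.imwrite("pics/fit_all.png",np.vstack(a))
E
```

```text
hole [0.57712138 0.00478471 0.054     ] [5.78893109e-01 5.34154775e-04 5.40000000e-02]
base_plate ('side',) [ 0.525   0.0227 -0.2807] 0.051 hole [0.5778 0.0075 0.054 ]
base_plate ('top',) [ 0.5271  0.0221 -0.2875] 0.033 hole [0.5799 0.0065 0.054 ]
base_plate ('side', 'top') [ 0.5259  0.0228 -0.287 ] 0.044 hole [0.5786 0.0072 0.054 ]
square ('side',) [0.5063 0.2727 0.09  ] 0.055  
square ('top',) [0.5074 0.2736 0.0574] 0.058  Traceback (most recent call last):
  File "<stdin>", line 14, in <module>
  File "fit.py", line 30, in fit
    r=minimize(cost,p,method="Nelder-Mead",options=dict(initial_simplex=sx,xatol=1e-4,fatol=1e-5));p=r.x
    res = _minimize_neldermead(fun, x0, args, callback, bounds=bounds,
                               **options)
    fsim[j] = func(sim[j])
              ~~~~^^^^^^^^
    fx = function(np.copy(x), *(wrapper_args + args))
  File "fit.py", line 26, in cost
    return sum(1-(lambda r:(r&m).sum()/max(1,(r|m).sum()))(render(n,o,q,w,z)) for n,m,w in obs)
  File "fit.py", line 26, in <genexpr>
    return sum(1-(lambda r:(r&m).sum()/max(1,(r|m).sum()))(render(n,o,q,w,z)) for n,m,w in obs)
                                                           ~~~~~~^^^^^^^^^^^
  File "fit.py", line 14, in render
    uv=(proj(n,world(P,q,z))-[x0-.5,y0-.5])*S-.5
        ~~~~^^^^^^^^^^^^^^^^
  File "h.py", line 6, in proj
    K,k1,r,t=cam(n)
             ~~~^^^
  File "h.py", line 4, in cam
    c=camera_params(n);return np.array(c["K"],float),float(c["k1"]),np.array(c["rvec"],float),np.array(c["tvec"],float).reshape(3)
ValueError: time passes only in moves, steps and waits
```

```bash
sed -i 's/^def cam/import functools\n@functools.cache\ndef cam/' h.py; python3 - <<'E'
from fit import *
I={n:cv2.imread(f"pics/{n}0.png") for n in("side","top")}
W={"base_plate":{"side":(224,176,288,220),"top":(226,160,276,226)},
   "square":{"side":(230,146,266,174),"top":(172,180,192,220)},
   "post":{"side":(243,238,256,276),"top":(330,192,346,210)}}
Q={"base_plate":[.526,.0228,-.287],"square":[.507,.273,.07]}
Q["post"]=[*onplane("side",[[248.6,270]],.0)[0][:2],0]
vis={}
for o in W:
    for cams in(("side",),("top",),("side","top")):
        if o=="base_plate" and len(cams)<2: continue
        obs=[(n,seg(n,I[n],W[o][n],{"base_plate":55,"square":75,"post":60}[o]),W[o][n]) for n in cams]
        p,f=fit(o,Q[o],obs,free=2 if o=="post" else 3)
        print(o,cams,np.round(p,4),round(f/len(obs),3))
    v=[]
    for n,m,w in obs:
        r=render(n,o,[*p,0][:3],w);cr=cv2.resize(I[n][w[1]:w[3],w[0]:w[2]],None,fx=S,fy=S)
        for k,col in((r,(0,0,255)),(m,(0,255,0))):
            c,_=cv2.findContours(k,0,2);cv2.drawContours(cr,c,-1,col,1)
        b=np.zeros((290,260,3),np.uint8);cr=cr[:290,:260] if o!="base_plate" else cv2.resize(cr,None,fx=.65,fy=.65);cr=cr[:290,:260];b[:cr.shape[0],:cr.shape[1]]=cr;v.append(b)
    vis[o]=np.vstack(v)
cv2.imwrite("pics/fit_all.png",np.hstack(list(vis.values())))
E
```

```text
base_plate ('side', 'top') [ 0.5258  0.0223 -0.287 ] 0.044
square ('side',) [0.5063 0.2724 0.0907] 0.055
square ('top',) [0.5074 0.2737 0.0585] 0.058
square ('side', 'top') [0.5069 0.2737 0.0581] 0.06
post ('side',) [ 0.4854 -0.2904] 0.046
post ('top',) [ 0.4865 -0.2926] 0.11
post ('side', 'top') [ 0.4853 -0.2917] 0.089
```

View pics/fit_all.png

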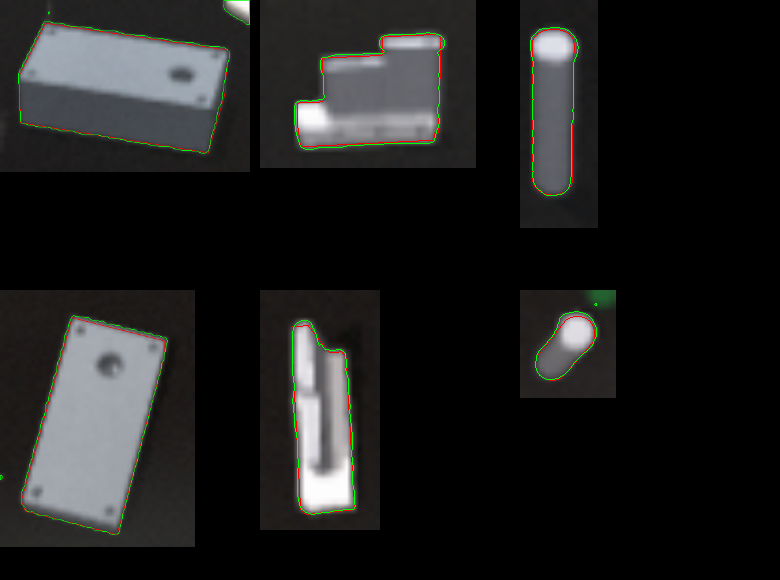

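Contours agree to under a pixel: post at (0.4855,-0.2915), bore mouth at (0.5785,0.007), square at (0.507,0.273) with yaw about 0.06. All are within reach.

```bash
cat > go.py <<'E'
import sys;from h import *
s=status.observe();p=s["position"];y=s["tool_rot"][2]
t=[float(v) for v in sys.argv[1:5]]
d=np.array(t[:3])-p;dy=(t[3]-y+np.pi)%(2*np.pi)-np.pi
print("now",p.round(4),s["tool_rot"].round(4),"F",s["force"].round(1),s["grip_width"].round(4),"q7",s["qpos"].round(2),s["clock"])
c,n=np.cos(y),np.sin(y)
print("units",np.round([(c*d[0]+n*d[1])/.06,(n*d[0]-c*d[1])/.06,-d[2]/.06,-np.degrees(dy)/8],3))
E
python3 go.py .4855 -.2915 .18 .325
```

```text
Traceback (most recent call last):
  File "go.py", line 5, in <module>
    print("now",p.round(4),s["tool_rot"].round(4),"F",s["force"].round(1),s["grip_width"].round(4),"q7",s["qpos"].round(2),s["clock"])
                                                                          ^^^^^^^^^^^^^^^^^^^^^
AttributeError: 'float' object has no attribute 'round'
```

```bash
sed -i 's/s\["grip_width"\].round(4)/round(s["grip_width"],4)/' go.py
python3 go.py .4855 -.2915 .18 .325
```

```text
now [ 0.1994 -0.5923  0.2393] [-3.1416 -0.      0.3247] F [0.1 0.3 0.3] 0.0856 q7 [ 1.18  0.52 -0.04  1.6   0.02  1.02 -0.11] 0.7
units [ 6.119e+00 -3.230e+00  9.880e-01 -2.000e-03]
```

```bash
python3 -m creep '[[0.7,-0.37,0,0,0.8],[1.4,-0.74,0.1,0,0.6],[2.1,-1.11,0.2,0,0.6],[2.8,-1.48,0.3,0,0.6],[3.5,-1.85,0.4,0,0.6]]' 40 && python3 -m creep '[[0.65,-0.35,0.1,0,0.6],[1.3,-0.7,0.3,0,0.6],[2.0,-1.05,0.5,0,0.6],[2.6,-1.38,0.59,0,0.6],[2.6,-1.38,0.59,0,0.6]]'; python3 go.py .4855 -.2915 .07 .325
```

```text
clock: 1.32
position: [0.364, -0.419, 0.2153]
tool_rot: [3.141, -0.0, 0.325]
force: [1.3, -1.3, -0.5]
grip_width: 0.0515
finger_force: 0.0
clock: 1.95
position: [0.4864, -0.2889, 0.1794]
tool_rot: [-3.14, -0.001, 0.329]
force: [-0.5, -0.5, 0.5]
grip_width: 0.0515
finger_force: 0.0
now [ 0.4864 -0.2889  0.1794] [-3.1404e+00 -7.0000e-04  3.2950e-01] F [-0.5 -0.5  0.5] 0.0515 q7 [ 0.52  0.5  -0.12  1.81  0.07  0.83 -0.88] 1.95
units [-0.029  0.035  1.824  0.032]
```

```bash
python3 -m creep '[[0,0,0.4,0,0.6],[0,0,0.8,0,0.6],[0,0,0.8,0,0.6],[0,0,0.8,0,0.6]]'; python3 go.py .4855 -.2915 .07 .325
```

```text
clock: 2.45
position: [0.4845, -0.2925, 0.1328]
tool_rot: [3.141, -0.0, 0.324]
force: [0.0, 0.8, 0.8]
grip_width: 0.0513
finger_force: 0.0
now [ 0.4845 -0.2925  0.1328] [ 3.1409e+00 -5.0000e-04  3.2410e-01] F [0.  0.8 0.8] 0.0513 q7 [ 0.52  0.57 -0.11  1.85  0.09  0.73 -0.89] 2.45
units [ 0.02  -0.011  1.047 -0.006]
```

```bash
python3 -m creep '[[0.02,0,0.5,0,0.6],[0.02,-0.01,1.04,0,0.6],[0.02,-0.01,1.04,0,0.6],[0.02,-0.01,1.04,0,0.6]]' && python3 -m creep '[[0,0,0,0,0.15],[0,0,0,0,0],[0,0,0,0,0],[0,0,0,0,0],[0,0,0,0,0]]' 50
```

```text
clock: 2.95
position: [0.486, -0.2915, 0.0711]
tool_rot: [3.14, -0.001, 0.324]
force: [0.2, 0.3, 0.3]
grip_width: 0.0513
finger_force: 0.0
clock: 3.58
position: [0.486, -0.2914, 0.0706]
tool_rot: [3.14, -0.001, 0.325]
force: [-0.5, -0.4, 9.2]
grip_width: 0.019
finger_force: 48.6
```

```bash
python3 - <<'E'
from h import *
s=status.observe();print(s["position"],s["tool_rot"],s["grip_width"],s["finger_force"],s["force"])
a=grab_frame("side");b=grab_frame("top")
cv2.imwrite("pics/s1.png",a);cv2.imwrite("pics/t1.png",b)
cv2.imwrite("pics/g1.png",np.hstack([cv2.resize(a[210:300,205:300],None,fx=4,fy=4),cv2.resize(b[150:240,290:385],None,fx=4,fy=4)]))
E
```

```text
[ 0.48604149 -0.29144625  0.07061299] [ 3.14007704e+00 -1.24491105e-03  3.24569206e-01] 0.01899742256872716 48.569939732551575 [-0.46430433 -0.35432155  9.22293755]
```

View pics/g1.png

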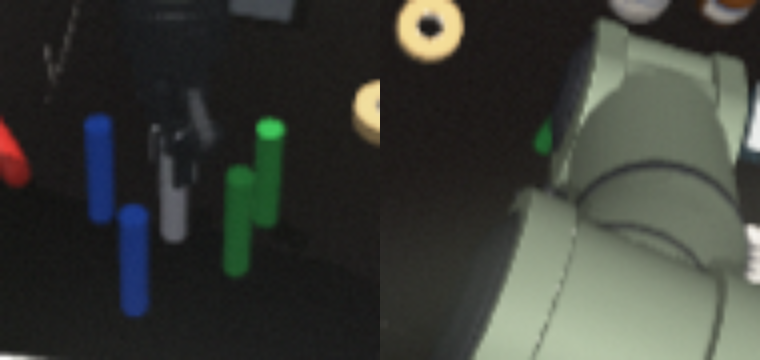

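Grip holds the steel post (19 mm width, 49 N) and the look-alikes are untouched. Next, lift and carry it over the bore.

```bash
python3 -m creep '[[0,0,-0.6,0,0],[0,0,-1.3,0,0],[0,0,-1.7,0,0],[0,0,-1.7,0,0]]' && python3 go.py .5792 .0072 .173 .325
```

```text
clock: 4.18
position: [0.4861, -0.2914, 0.1734]
tool_rot: [3.139, -0.002, 0.325]
force: [-0.1, 0.4, -2.7]
grip_width: 0.0188
finger_force: 49.4
now [ 0.4861 -0.2914  0.1734] [ 3.1393e+00 -2.2000e-03  3.2460e-01] F [-0.1  0.4 -2.7] 0.0188 q7 [ 0.52  0.51 -0.11  1.82  0.08  0.82 -0.88] 4.175
units [ 3.058e+00 -4.221e+00  7.000e-03 -3.000e-03]
```

```bash
python3 -m creep '[[0.3,-0.4,0,0,0],[0.8,-1.1,0,0,0],[1.3,-1.8,0,0,0],[1.8,-2.5,0,0,0],[2.3,-3.17,0,0,0]]' && python3 -m creep '[[0.4,-0.55,0,0,0],[0.7,-0.95,0,0,0],[0.76,-1.05,0,0,0],[0.76,-1.05,0,0,0],[0.76,-1.05,0,0,0]]' && python3 go.py .5792 .0072 .173 .325
python3 - <<'E'
from h import *
a=grab_frame("side");b=grab_frame("top")
cv2.imwrite("pics/s2.png",a);cv2.imwrite("pics/t2.png",b)
cv2.imwrite("pics/g2.png",np.hstack([cv2.resize(a[130:220,220:310],None,fx=5,fy=5),cv2.resize(b[150:240,210:280],None,fx=5,fy=5)]))
E
```

```text
clock: 4.8
position: [0.5553, -0.0649, 0.1706]
tool_rot: [-3.141, 0.001, 0.325]
force: [1.6, -0.7, -2.7]
grip_width: 0.0189
finger_force: 49.4
clock: 5.42
position: [0.5783, 0.0063, 0.1712]
tool_rot: [3.141, 0.001, 0.323]
force: [0.1, -0.2, -2.4]
grip_width: 0.0188
finger_force: 49.3
now [0.5783 0.0063 0.1712] [3.1413e+00 7.0000e-04 3.2340e-01] F [ 0.1 -0.2 -2.4] 0.0188 q7 [-0.01  0.53 -0.14  1.79  0.1   0.83 -1.45] 5.425
units [ 0.02  -0.008 -0.03  -0.012]
```

View pics/g2.png

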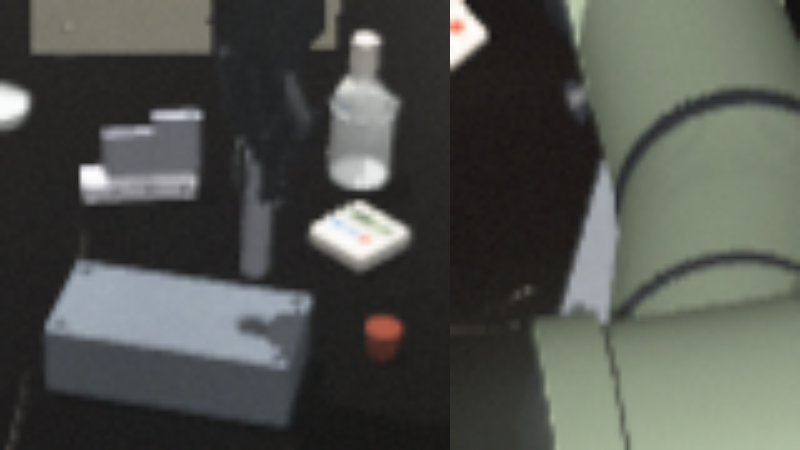

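The post hangs upright over the bore, foot at side px (271,185) and bore at (270,195). Now a gentle descent, watching the force.

```bash
python3 -m creep '[[0.02,-0.01,0.3,0,0],[0.02,-0.01,0.65,0,0],[0.02,-0.01,0.65,0,0],[0.02,-0.01,0.65,0,0]]' && python3 go.py .579 .007 .129 .325
python3 - <<'E'
from h import *
a=grab_frame("side");cv2.imwrite("pics/s3.png",a)
x=status.observe()["position"];f=x[2]-.0706
for z in(f+.005,f+.02):
    u,v=proj("side",[[x[0]-.0005,x[1],z]])[0];r=a[int(round(v)),int(u)-9:int(u)+11].astype(int).max(1);print(u,v,int(u)-9,r)
print("hole proj",proj("side",[[.5786,.0072,.054]]))
for y in range(190,200): print(y,a[y,258:284].max(1))
E
```

```text
clock: 6.02
position: [0.5797, 0.0085, 0.1326]
tool_rot: [-3.142, -0.0, 0.325]
force: [-0.6, -0.6, -1.8]
grip_width: 0.0188
finger_force: 49.3
now [0.5797 0.0085 0.1326] [-3.1416 -0.      0.3246] F [-0.6 -0.6 -1.8] 0.0188 q7 [-0.02  0.59 -0.14  1.81  0.11  0.75 -1.46] 6.025
units [-0.019  0.02   0.06  -0.003]
270.66408004839224 190.70942920790486 261 [177 177 181 180 179 178 179 125 104 105 105 103  93  96  95  96  97 132
 160 178]
270.838859901151 187.3211166746751 261 [176 178 178 178 160 158 146 101  98 105 106 104  94  74  52  45  37  32
  34  35]
hole proj [[270.35066651 193.90297101]]
190 [178 176 178 176 176 179 179 180 180 180 125 102 105 106 102 112 144 151
 150 142 133 124 157 170  88  35]
191 [177 176 178 177 177 181 180 179 178 179 125 104 105 105 103  93  96  95
  96  97 132 160 178 146  68  33]
192 [177 175 177 176 177 178 179 179 179 178 133 107 105 107  98  92  97  96
  98  96  99 141 173 114  48  34]
193 [175 177 177 177 177 177 178 178 176 161 129 103  99  97  96  95  94  95
  95  96  95 132 163 100  41  35]
194 [174 175 177 177 174 175 176 176 168 138 102  87  86  83  87  84  89  95
  94  96  95 139 133  80  39  36]
195 [174 175 174 176 176 176 176 177 172 136  93  81  83  82  77  78  91  97
  96  95  96  95  84  59  39  34]
196 [173 175 175 177 177 177 175 177 177 159 128 117 110 105  88  83  96  96
  95  93  92  93  77  60  41  30]
197 [176 177 175 175 175 176 178 177 176 177 168 163 157 154 142 138 109  96
  94  97  96  90  70  56  38  33]
198 [176 176 176 175 175 175 176 176 177 177 176 177 176 178 179 178 124  95
  96  97  98  88  70  49  35  31]
199 [178 175 177 174 176 175 174 178 177 180 177 176 177 176 178 176 148 107
  94  96  95  79  69  53  36  36]
```

```bash
python3 -m creep '[[0,0.02,0.15,0,0],[0,0.02,0.3,0,0],[0,0.02,0.3,0,0],[0,0.02,0.3,0,0]]' && python3 go.py .579 .007 .0786 .325
```

```text
clock: 6.58
position: [0.5804, 0.0067, 0.1144]
tool_rot: [3.141, -0.001, 0.324]
force: [3.4, -3.6, -4.9]
grip_width: 0.0184
finger_force: 53.2
now [0.5804 0.0067 0.1144] [ 3.1407e+00 -6.0000e-04  3.2430e-01] F [ 3.4 -3.6 -4.9] 0.0184 q7 [-0.02  0.61 -0.13  1.82  0.12  0.72 -1.46] 6.575
units [-0.02  -0.011  0.597 -0.005]
```

Foot is about 10 mm into the bore. I'll ease along the side force and go on.

```bash
python3 -m creep '[[0.01,0.01,0,0,0],[0.01,0.01,0.1,0,0],[0.01,0.01,0.25,0,0],[0.01,0.01,0.25,0,0]]' && python3 go.py .579 .007 .0786 .325
```

```text
clock: 7.08
position: [0.5804, 0.0066, 0.0983]
tool_rot: [3.141, 0.001, 0.324]
force: [3.1, -5.5, -4.9]
grip_width: 0.0187
finger_force: 53.1
now [0.5804 0.0066 0.0983] [3.1413e+00 1.0000e-03 3.2440e-01] F [ 3.1 -5.5 -4.9] 0.0187 q7 [-0.02  0.64 -0.13  1.82  0.12  0.69 -1.47] 7.075
units [-0.02  -0.015  0.329 -0.004]
```

```bash
python3 -m creep '[[0.01,0.02,0.05,0,0],[0.01,0.02,0.15,0,0],[0.01,0.02,0.28,0,0],[0.01,0.02,0.28,0,0]]' && python3 go.py .579 .007 .0786 .325
```

```text
clock: 7.58
position: [0.5811, 0.0063, 0.0818]
tool_rot: [-3.141, 0.001, 0.325]
force: [-1.2, -1.5, -4.1]
grip_width: 0.0185
finger_force: 53.3
now [0.5811 0.0063 0.0818] [-3.1411e+00  1.4000e-03  3.2500e-01] F [-1.2 -1.5 -4.1] 0.0185 q7 [-0.02  0.66 -0.13  1.83  0.13  0.66 -1.47] 7.575
units [-0.029 -0.023  0.053 -0.   ]
```

```bash
python3 -m creep '[[0,0,0.03,0,0],[0,0,0.07,0,0],[0,0,0.07,0,0]]' && python3 -m creep '[[0,0,0,0,0.3],[0,0,0,0,0.4],[0,0,0,0,0.4],[0,0,0,0,0.4]]'
```

```text
clock: 7.95
position: [0.5815, 0.0061, 0.0783]
tool_rot: [-3.141, 0.0, 0.325]
force: [-0.5, -2.4, -3.2]
grip_width: 0.0184
finger_force: 53.3
clock: 8.45
position: [0.5818, 0.0062, 0.0786]
tool_rot: [-3.142, -0.0, 0.325]
force: [-0.1, 0.5, -0.6]
grip_width: 0.0343
finger_force: 0.0
```

```bash
python3 -m creep '[[0,0,-0.4,0,0.5],[0,0,-1,0,0.5],[0,0,-1.8,0,0.5],[0,0,-1.8,0,0.5]]' && python3 go.py .5069 .273 .18 .06
```

```text
clock: 8.95
position: [0.5833, 0.0062, 0.1899]
tool_rot: [3.14, -0.006, 0.325]
force: [0.4, -1.1, -0.6]
grip_width: 0.0428
finger_force: 0.0
now [0.5833 0.0062 0.1899] [ 3.1402 -0.0055  0.3245] F [ 0.4 -1.1 -0.6] 0.0428 q7 [-0.01  0.51 -0.15  1.76  0.09  0.87 -1.44] 8.95
units [ 0.21  -4.62   0.165  1.894]
```

```bash
python3 -m creep '[[0.03,-0.6,0,0.4,0.5],[0.07,-1.5,0,0.8,0.5],[0.12,-2.4,0,1.2,0.5],[0.16,-3.3,0,1.6,0.5],[0.2,-4.2,0.1,1.9,0.5]]' && python3 -m creep '[[0,-0.3,0,0,0.5],[0,-0.4,0,0,0.5],[0,-0.4,0,0,0.5]]' && python3 go.py .5069 .273 .12 .06
python3 - <<'E'
from fit import *
a=grab_frame("side");b=grab_frame("top");cv2.imwrite("pics/s4.png",a);cv2.imwrite("pics/t4.png",b)
I={"side":a,"top":b}
cv2.imwrite("pics/g4.png",np.hstack([cv2.resize(a[130:220,220:310],None,fx=4,fy=4),cv2.resize(b[150:240,190:290],None,fx=4,fy=4)]))
E
```

```text
clock: 9.57
position: [0.512, 0.2504, 0.1802]
tool_rot: [-3.141, -0.0, 0.058]
force: [-0.1, 0.7, 0.4]
grip_width: 0.0428
finger_force: 0.0
clock: 9.95
position: [0.5116, 0.2716, 0.1803]
tool_rot: [3.141, 0.0, 0.059]
force: [-0.1, 0.5, 0.3]
grip_width: 0.0428
finger_force: 0.0
now [0.5116 0.2716 0.1803] [3.141e+00 1.000e-04 5.860e-02] F [-0.1  0.5  0.3] 0.0428 q7 [-0.51  0.52 -0.11  1.78  0.07  0.85 -2.17] 9.95
units [-0.078 -0.027  1.005 -0.01 ]
```

View pics/g4.png

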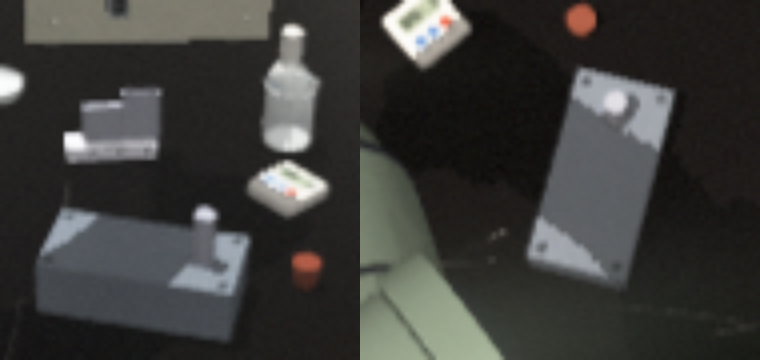

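The post stands in the bore with its top at side px (271,183). I'll check its height by projection, then descend on the rib.

```bash
python3 - <<'E'
from h import *
a=cv2.imread("pics/s4.png")
for z in(.104,.107,.112): print(z,proj("side",[[.5795,.007,z],[.5795,.017,z],[.5795,-.003,z]]).round(1).tolist())
for y in range(179,188): print(y,a[y,264:279].max(1))
b=cv2.imread("pics/t4.png");print(proj("top",[[.5795,.007,.104]]).round(2))
g=b[165:182,246:262].max(2).astype(float);m=cv2.resize(g,None,fx=4,fy=4,interpolation=cv2.INTER_CUBIC)>205
ys,xs=np.where(m);print(246+xs.mean()/4-.375,165+ys.mean()/4-.375,m.sum()/16)
print("post top xy",onplane("top",[[246+xs.mean()/4-.375,165+ys.mean()/4-.375]],.104))
E
python3 -m creep '[[-0.08,-0.03,0.3,0,0.5],[-0.08,-0.03,0.9,0,0.5],[-0.08,-0.03,1.0,0,0.5],[-0.08,-0.03,1.0,0,0.5]]' && python3 go.py .5069 .273 .031 .06
```

```text
0.104 [[271.2, 182.6], [270.9, 181.0], [271.5, 184.2]]
0.107 [[271.2, 181.9], [271.0, 180.3], [271.5, 183.5]]
0.112 [[271.3, 180.7], [271.0, 179.1], [271.6, 182.3]]
179 [28 25 27 28 25 30 27 29 26 28 29 26 27 30 28]
180 [26 26 30 26 26 29 27 26 27 29 26 31 28 28 30]
181 [ 27  27  26  28  28  71 114 124  74  33  27  29  29  28  29]
182 [ 29  27  29  27  53 165 204 210 183 110  46  28  30  30  28]
183 [ 29  29  27  27 105 216 232 231 232 190  83  27  28  27  26]
184 [ 30  28  27  28 109 188 203 212 214 180  84  28  25  25  28]
185 [ 29  29  25  28  69 111 128 147 151  97  43  26  27  29  27]
186 [ 65  51  52  45  72  97 107 107 106  82  42  28  28  27  31]
187 [ 92  84  84  75  86 100 107 110 106  89  54  37  39  33  27]
[[253.11 174.89]]
253.24141791044775 174.82723880597015 20.9375
post top xy [[0.57971041 0.00653956 0.104     ]]
clock: 10.55
position: [0.5067, 0.2737, 0.121]
tool_rot: [3.141, 0.0, 0.058]
force: [0.3, 0.5, -0.1]
grip_width: 0.0426
finger_force: 0.0
now [0.5067 0.2737 0.121 ] [3.1414 0.     0.0585] F [ 0.3  0.5 -0.1] 0.0426 q7 [-0.52  0.6  -0.11  1.83  0.09  0.72 -2.19] 10.55
units [ 0.003  0.011  1.5   -0.011]
```

```bash
python3 -m creep '[[0,0.01,0.6,0,0.5],[0,0.01,1.2,0,0.5],[0,0.01,1.47,0,0.5],[0,0.01,1.47,0,0.5],[0,0.01,1.47,0,0.5]]' && python3 -m creep '[[0,0,0,0,0.1],[0,0,0,0,0],[0,0,0,0,0],[0,0,0,0,0],[0,0,0,0,0]]' 70; python3 go.py .5069 .273 .11 -0.287
```

```text
clock: 11.18
position: [0.5071, 0.274, 0.0337]
tool_rot: [-3.141, -0.002, 0.059]
force: [-0.4, 0.2, 0.2]
grip_width: 0.0428
finger_force: 0.0
clock: 11.8
position: [0.5066, 0.2738, 0.033]
tool_rot: [-3.141, -0.001, 0.059]
force: [-1.1, -1.5, 8.3]
grip_width: 0.0092
finger_force: 70.6
now [0.5066 0.2738 0.033 ] [-3.1412e+00 -7.0000e-04  5.9500e-02] F [-1.1 -1.5  8.3] 0.0092 q7 [-0.53  0.73 -0.09  1.86  0.12  0.55 -2.21] 11.8
units [ 0.004  0.014 -1.284  2.481]
```

```bash
python3 -m creep '[[0,0,-0.3,0,0],[0,0,-0.9,0,0],[0,0,-1.6,0,0],[0,0,-2.0,0,0],[0,0,-2.0,0,0]]' && python3 go.py .5145 .0258 .15 -.287
```

```text
clock: 12.42
position: [0.5072, 0.2741, 0.155]
tool_rot: [-3.14, -0.003, 0.059]
force: [0.3, 0.2, -2.2]
grip_width: 0.0095
finger_force: 69.1
now [0.5072 0.2741 0.155 ] [-3.1398 -0.0034  0.0593] F [ 0.3  0.2 -2.2] 0.0095 q7 [-0.52  0.55 -0.11  1.81  0.08  0.79 -2.18] 12.425
units [-0.124  4.138  0.084  2.481]
```

```bash
python3 -m creep '[[0,0.4,0,0,0],[0,1.1,0,0,0],[-0.05,1.8,0,0.4,0],[-0.1,2.5,0,1.0,0],[-0.12,3.2,0,1.6,0]]' && python3 -m creep '[[0.18,0.5,0,0.4,0],[0.27,0.88,0,0.88,0],[0.27,0.88,0,0.88,0],[0.27,0.88,0,0.88,0]]'; python3 go.py .5145 .0258 .12 -.287
```

```text
clock: 13.05
position: [0.5099, 0.0801, 0.1519]
tool_rot: [3.141, 0.001, -0.167]
force: [0.5, 0.4, -1.8]
grip_width: 0.009
finger_force: 69.0
clock: 13.55
position: [0.5177, 0.0277, 0.1521]
tool_rot: [-3.141, 0.001, -0.286]
force: [-0.3, 0.5, -1.5]
grip_width: 0.0088
finger_force: 69.0
now [0.5177 0.0277 0.1521] [-3.1413e+00  5.0000e-04 -2.8570e-01] F [-0.3  0.5 -1.5] 0.0088 q7 [-0.16  0.47 -0.01  1.96  0.01  0.71 -2.03] 13.55
units [-0.042  0.046  0.535  0.009]
```

```bash
python3 -m creep '[[-0.04,0.04,0.2,0,0],[-0.04,0.04,0.45,0,0],[-0.04,0.04,0.45,0,0],[-0.04,0.04,0.45,0,0]]'; python3 go.py .5145 .0258 .09 -.287
python3 - <<'E'
from fit import *
a=grab_frame("side");b=grab_frame("top");cv2.imwrite("pics/s5.png",a);cv2.imwrite("pics/t5.png",b)
s=status.observe();p=s["position"];w=(220,145,300,220);A=cv2.resize(a[w[1]:w[3],w[0]:w[2]],None,fx=6,fy=6)
r=render("side","square",[p[0],p[1],s["tool_rot"][2]],w,p[2]-.033);c,_=cv2.findContours(r,0,2);cv2.drawContours(A,c,-1,(0,0,255),1)
cv2.imwrite("pics/g5.png",A)
E
```

```text
clock: 14.05
position: [0.515, 0.0253, 0.1252]
tool_rot: [3.141, 0.0, -0.287]
force: [-0.0, 1.1, -1.2]
grip_width: 0.009
finger_force: 69.0
now [0.515  0.0253 0.1252] [ 3.1415e+00  3.0000e-04 -2.8660e-01] F [-0.   1.1 -1.2] 0.009 q7 [-0.15  0.51 -0.01  1.99  0.01  0.64 -2.03] 14.05
units [-0.01  -0.006  0.586  0.003]
```

View pics/g5.png

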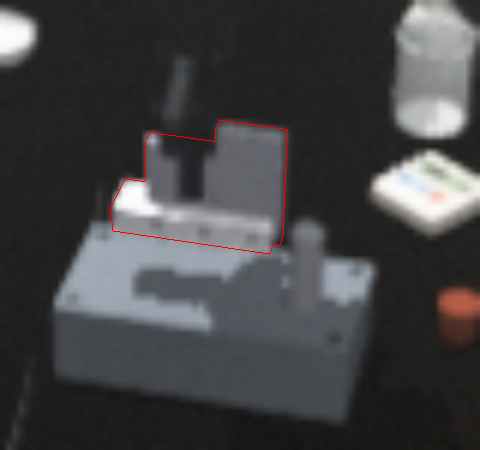

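The square's predicted outline matches the picture to within a pixel, with the blade towards the post. Now lower it.

```bash
python3 -m creep '[[0,0,0.25,0,0],[0,0,0.5,0,0],[0,0,0.55,0,0],[0,0,0.55,0,0]]' && python3 -m creep '[[0,0,0.03,0,0],[0,0,0.06,0,0],[0,0,0.06,0,0]]'
```

```text
clock: 14.65
position: [0.5148, 0.0252, 0.0919]
tool_rot: [3.141, 0.001, -0.287]
force: [-0.1, -0.6, -0.7]
grip_width: 0.0091
finger_force: 69.0
clock: 15.02
position: [0.5149, 0.0252, 0.0887]
tool_rot: [-3.142, -0.0, -0.287]
force: [-0.4, -1.1, -1.1]
grip_width: 0.0092
finger_force: 69.0
```

```bash
python3 -m creep '[[0,0,0.02,0,0],[0,0,0.03,0,0],[0,0,0.03,0,0]]' && python3 -m creep '[[0,0,0.02,0,0],[0,0,0.03,0,0],[0,0,0.03,0,0]]'
```

```text
clock: 15.4
position: [0.515, 0.0252, 0.087]
tool_rot: [-3.142, -0.0, -0.287]
force: [-0.4, -0.9, 1.8]
grip_width: 0.0089
finger_force: 69.8
clock: 15.78
position: [0.515, 0.0252, 0.0869]
tool_rot: [-3.141, -0.001, -0.287]
force: [-15.5, -0.1, 46.5]
grip_width: 0.0094
finger_force: 76.8
```

```bash
python3 -m creep '[[0,0,-0.02,0,0],[0,0,-0.025,0,0],[0,0,-0.025,0,0]]' && python3 go.py .5 .03 .09 -.287
```

```text
clock: 16.15
position: [0.515, 0.0252, 0.0869]
tool_rot: [-3.141, -0.0, -0.287]
force: [-4.1, 1.1, 12.1]
grip_width: 0.0089
finger_force: 70.8
now [0.515  0.0252 0.0869] [-3.1415e+00 -2.0000e-04 -2.8690e-01] F [-4.1  1.1 12.1] 0.0089 q7 [-0.15  0.58 -0.01  2.01  0.01  0.56 -2.03] 16.15
units [-0.263 -0.006 -0.051  0.001]
```

```bash
python3 -m creep '[[0.02,0,-0.005,0,0],[0.05,0,-0.005,0,0],[0.08,0,-0.005,0,0],[0.1,0,-0.005,0,0],[0.1,0,-0.005,0,0]]'
```

```text
clock: 16.77
position: [0.5207, 0.0236, 0.087]
tool_rot: [-3.141, 0.0, -0.287]
force: [-3.1, 0.5, 6.6]
grip_width: 0.0092
finger_force: 70.2
```

```bash
for i in 1; do python3 -m creep '[[0.01,0,0,0,0],[0.025,0,0,0,0],[0.025,0,0,0,0],[0.025,0,0,0,0]]'; done; python3 -m creep '[[0.01,0,0,0,0],[0.02,0,0,0,0],[0.02,0,0,0,0],[0.02,0,0,0,0]]'; python3 -m creep '[[0.01,0,0,0,0],[0.02,0,0,0,0],[0.02,0,0,0,0],[0.02,0,0,0,0]]'
```

```text
clock: 17.27
position: [0.5221, 0.0232, 0.087]
tool_rot: [-3.142, 0.0, -0.287]
force: [-4.2, 1.0, 8.3]
grip_width: 0.009
finger_force: 70.3
clock: 17.77
position: [0.5227, 0.023, 0.087]
tool_rot: [3.141, 0.001, -0.287]
force: [-8.6, 1.4, 11.1]
grip_width: 0.009
finger_force: 71.1
clock: 18.27
position: [0.523, 0.0229, 0.087]
tool_rot: [3.141, 0.003, -0.286]
force: [-13.6, 5.2, 19.0]
grip_width: 0.0094
finger_force: 72.3
```

Motion has nearly stopped after 8.4 mm and the back force is rising, so the blade is probably against the post. I'll lighten the down load and push a little further, to tell post contact from friction.

```bash
python3 -m creep '[[0,0,-0.005,0,0],[0,0,-0.008,0,0],[0,0,-0.008,0,0]]'; python3 -m creep '[[0.01,0,0,0,0],[0.015,0,0,0,0],[0.015,0,0,0,0],[0.015,0,0,0,0]]'; python3 go.py .5 .03 .09 -.287
```

```text
clock: 18.65
position: [0.523, 0.0228, 0.0871]
tool_rot: [3.141, 0.003, -0.286]
force: [-11.1, 3.4, 9.3]
grip_width: 0.0092
finger_force: 70.7
clock: 19.15
position: [0.5232, 0.0228, 0.0872]
tool_rot: [3.141, 0.004, -0.286]
force: [-17.8, 5.7, 15.5]
grip_width: 0.0086
finger_force: 71.6
now [0.5232 0.0228 0.0872] [ 3.1408  0.0042 -0.286 ] F [-17.8   5.7  15.5] 0.0086 q7 [-0.15  0.59 -0.02  1.98  0.01  0.58 -2.03] 19.15
units [-0.404 -0.006 -0.047  0.007]
```

```bash
python3 -m creep '[[0,0,0,0,0],[0,0,0,0,0],[0,0,0,0,0],[0,0,0,0,0],[0,0,0,0,0]]'
python3 - <<'E'
from fit import *
a=grab_frame("side");b=grab_frame("top");cv2.imwrite("pics/s6.png",a)
s=status.observe();p=s["position"];w=(220,145,300,220);A=cv2.resize(a[w[1]:w[3],w[0]:w[2]],None,fx=6,fy=6)
r=render("side","square",[p[0],p[1],s["tool_rot"][2]],w,.054);c,_=cv2.findContours(r,0,2);cv2.drawContours(A,c,-1,(0,0,255),1)
cv2.imwrite("pics/g6.png",A)
E
```

```text
clock: 19.77
position: [0.5232, 0.0228, 0.0872]
tool_rot: [3.141, 0.004, -0.286]
force: [-16.3, 5.3, 16.4]
grip_width: 0.0089
finger_force: 71.6
```

View pics/g6.png

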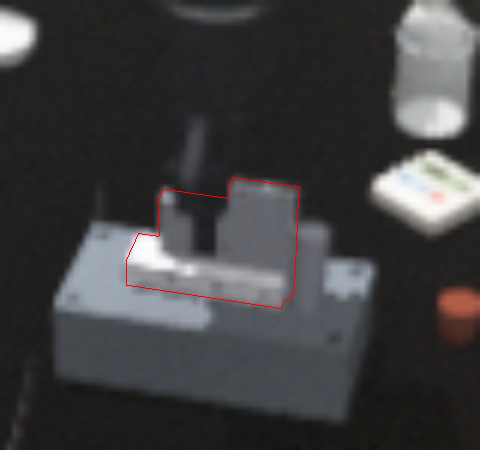

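The square stands flat on the plate and its outline matches. The blade edge at side px (269,185) touches the upright post at (272,190). Forces are steady at about 17 N along the push and 16 N down. Handing in.

```bash
python3 -c "
from workcell import bot
print(bot.job_done())"
```

```text
the job is handed in; nothing more can be done
None
```

The job is handed in; no verdict came back. The post stands home in the bore, let go, and the square is still gripped flat on the plate with its blade edge against the post. The wrist last read about 16 N down on the plate and 17 N along the push; part of that 17 N is friction on the plate.

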